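# Close the weighing bottles with their own lids

## Task

The four weighing bottles are dry and must be closed before they go to the balance: pick out the four knobbed glass lids standing about the bench and put each on the bottle of its own size, plug in the mouth and flange lying flat on the rim all round. It is glassware, so set each lid down rather than letting it drop; leave the bottles standing where they are, and likewise the Petri dish and the rubber stopper.

Things in the scene. Friction and masses are not known exactly. Their poses are not given: they have to be found in the camera images.
- knob40 (a point): The smallest glass lid, loose, 35 mm tall, 18 g: flange 40 mm across, 4 mm thick; on it a round upright knob of darker glass 16 mm across, 22 mm tall; below it a frosted plug 9 mm deep, 31 mm across at the flange, 20 mm at its foot. Starts on the bench, plug down. The point: centre of the knob, 24 mm above the plug's foot, 15 mm above the flange's underside, 11 mm above its top. z up.
- knob52 (a point): The second smallest glass lid, loose, 35 mm tall, 28 g: flange 52 mm across, 4 mm thick; on it a round upright knob of darker glass 18 mm across, 22 mm tall; below it a frosted plug 9 mm deep, 43 mm across at the flange, 32 mm at its foot. Starts on the bench, plug down. The point: centre of the knob, 24 mm above the plug's foot, 15 mm above the flange's underside, 11 mm above its top. z up.
- knob66 (a point): The second largest glass lid, loose, 35 mm tall, 45 g: flange 66 mm across, 4 mm thick; on it a round upright knob of darker glass 20 mm across, 22 mm tall; below it a frosted plug 9 mm deep, 57 mm across at the flange, 46 mm at its foot. Starts on the bench, plug down. The point: centre of the knob, 24 mm above the plug's foot, 15 mm above the flange's underside, 11 mm above its top. z up.
- knob80 (a point): The largest glass lid, loose, 35 mm tall, 65 g: flange 80 mm across, 4 mm thick; on it a round upright knob of darker glass 22 mm across, 22 mm tall; below it a frosted plug 9 mm deep, 71 mm across at the flange, 60 mm at its foot. Starts on the bench, plug down. The point: centre of the knob, 24 mm above the plug's foot, 15 mm above the flange's underside, 11 mm above its top. z up.
- bottle40: The smallest weighing bottle: a low open round glass dish 40 mm in outer diameter, 30 mm tall, wall 3 mm (mouth 34 mm across), loose, about 30 g, standing on the bench. Its lid is the one with the 40 mm flange. Origin at the centre of its underside, z up. With its lid on, the flange's underside lies on the rim, 30 mm above this origin.
- bottle52: The second smallest weighing bottle: a low open round glass dish 52 mm in outer diameter, 30 mm tall, wall 3 mm (mouth 46 mm across), loose, about 50 g, standing on the bench. Its lid is the one with the 52 mm flange. Origin at the centre of its underside, z up. With its lid on, the flange's underside lies on the rim, 30 mm above this origin.
- bottle66: The second largest weighing bottle: a low open round glass dish 66 mm in outer diameter, 30 mm tall, wall 3 mm (mouth 60 mm across), loose, about 80 g, standing on the bench. Its lid is the one with the 66 mm flange. Origin at the centre of its underside, z up. With its lid on, the flange's underside lies on the rim, 30 mm above this origin.
- bottle80: The largest weighing bottle: a low open round glass dish 80 mm in outer diameter, 30 mm tall, wall 3 mm (mouth 74 mm across), loose, about 120 g, standing on the bench. Its lid is the one with the 80 mm flange. Origin at the centre of its underside, z up. With its lid on, the flange's underside lies on the rim, 30 mm above this origin.
- petri: Bystander: a closed glass Petri dish, a plain flat disc 60 mm across and 16 mm tall, without a knob. Origin at the centre of its underside, z up.
- stopper: Bystander: a dark rubber stopper standing on its wide end, a cone 36 mm across at the bottom, 29 mm at the top, 34 mm tall. Origin at the centre of its underside, z up.
Not all that is in view belongs to the job. What is shaped like the part that bears knob80 but pink or red is not meant. Leave any yellow look-alike of the part that bears knob40 alone.

How it is judged:
At the end, for the whole second after the job is handed in: Each of the four lids sits on the bottle of its own size: axes within 5 mm, flange on the rim to within 3 mm in height, lid and bottle upright within 0.08 rad, at rest and released. Every bottle is within 3 cm of where it stood at the start, and the Petri dish and the stopper within 2 cm (horizontal distance between knob40 and bottle40 below 0.005 m and z of knob40 in the frame of bottle40 between 0.0425 and 0.048 m and angle between each of knob40, bottle40, knob52, bottle52, knob66, bottle66, knob80, bottle80's own z axis and vertical below 0.08 rad and distance of each of bottle40, bottle52, bottle66, bottle80 from where it was at the start of the episode below 0.03 m and linear speed of each of lid40, bottle40, lid52, bottle52, lid66, bottle66, lid80, bottle80 below 0.02 m/s and contact force between the fingers and lid40 below 0.05 N and horizontal distance between knob52 and bottle52 below 0.005 m and z of knob52 in the frame of bottle52 between 0.0425 and 0.048 m and contact force between the fingers and lid52 below 0.05 N and horizontal distance between knob66 and bottle66 below 0.005 m and z of knob66 in the frame of bottle66 between 0.0425 and 0.048 m and contact force between the fingers and lid66 below 0.05 N and horizontal distance between knob80 and bottle80 below 0.005 m and z of knob80 in the frame of bottle80 between 0.0425 and 0.048 m and contact force between the fingers and lid80 below 0.05 N and distance of each of petri, stopper from where it was at the start of the episode below 0.02 m); the robot touches nothing.
It fails at once if a lid falls freely (faster than 0.6 m/s without the fingers on it: a drop of about 2 cm) ((linear speed of lid40 above 0.6 m/s and contact force between the fingers and lid40 below 0.01 N) or (linear speed of lid52 above 0.6 m/s and contact force between the fingers and lid52 below 0.01 N) or (linear speed of lid66 above 0.6 m/s and contact force between the fingers and lid66 below 0.01 N) or (linear speed of lid80 above 0.6 m/s and contact force between the fingers and lid80 below 0.01 N)).
It fails at once if a weighing bottle is tipped over (angle between any of bottle40, bottle52, bottle66, bottle80's own z axis and vertical above 0.6 rad).
It fails at once if the Petri dish or the rubber stopper is pushed more than 2 cm (distance of any of petri, stopper from where it was at the start of the episode above 0.02 m).
It also fails if it takes over 104 s, if anything falls off the work surface, if the arm or the gripper's body presses on something with over 40 N, if the wrist force passes 120 N, or if a joint passes its speed limit or range.

## Robot

A 7-joint arm with a two-finger parallel gripper is mounted at the origin on the work surface. World frame = base frame: x ahead of the robot, y to its left, z up, the work surface at z = 0. Lengths are in m, angles in rad, forces in N, time in s.
With the tool pointing down it reaches from about 0.425 to 1.025 m from the base axis. Payload 3.6 kg.
Tool frame: the origin (TCP) lies at the very end of the fingers, on their centre line; the grasp point (between the pads) lies 19 mm behind it; z points along the fingers, y is the line along which they close (so a half turn about z gives the same grasp; the last joint's range is limited). The gripper opens to 85 mm and grips with 20 to 120 N. Pads are 22 mm wide; open, the fingers measure 114 mm over their backs; the gripper's body (76 mm by 85 mm) begins 54 mm behind the grasp point. The pads swing forward as they close: fully open they stand 13 mm farther back than shut.
Start: joints at [-1.208, 0.591, 0.048, 1.609, -0.033, 0.943, -0.034], TCP at [0.32, 0.651, 0.231] pointing down, gripper open.
Joint ranges: [-2.69, 2.69], [-0.47, 2.24], [-1.27, 1.36], [0.19, 2.51], [-1.53, 4.68], [0.08, 2.07], [-3.09, 3.09]. Speed limits (rad/s): [2.57, 2.57, 3.14, 3.14, 3.14, 3.14, 3.14].

## Interface

Orientations are given as a unit quaternion [x, y, z, w].
In Python, from rig import manip, vision gives the robot as it stands. The module is installed in compiled form; this text tells all that it offers.
- The arm moves only by the tool jog_arm, never from a script. Its argument "deltas" is a list of rows, each a list of 3 entries, a list of its own where there are three numbers: the opening, from 0 (shut) to 1 (fully open), then the shift along the world's x, y, z in m, then the turn, a rotation vector about the world's x, y, z in rad. A call has 1 to 10 rows; each row is the pose to reach, as a shift and turn from the pose commanded when the call began; what a row does not reach only later rows make up. A row lasts 1/8 s, in which the tool goes at most 62.5 mm and 10.7 degrees, less where a joint would pass 70% of its speed; a pose out of reach is approached as far as the arm can. A call with a gripper value outside its range is refused whole. The fingers move at their own pace and stop on an object; "force" is the grip in N (left out, the last holds). Time passes only in rows, so rows that repeat a pose let the fingers close. It gives the time, the measured TCP pose, the force, the opening and the grip force at its end, in the units of the state.
- manip.observe(): the state, without advancing time (a new reading comes with each control period).
- vision.capture(name): name is "side" or "top" or "wrist"; returns (picture, depth): 480x640x3 uint8, blue, green, red; 480x640 float32, m along the optical axis (not along the pixel's ray), 0 where there is no reading.
- vision.camera_model(name): a dict with "fx", "fy", "cx", "cy" (pixels), "k1" (the pictures are not rectified: a ray, as slopes to the right and down, at radius r is drawn at 1 + k1 r^2 times it, then the intrinsics apply), "T" (4x4, takes a point from camera to world coordinates); the wrist camera has in their place "tool_from_camera" (4x4, takes a point from camera to tool coordinates, whose origin is the TCP and whose axes are the flange's). Camera axes: x right, y up, looking along -z (the intrinsics and any distortion apply to the point x, -y, -z); pixel columns grow to the right and rows downward; lengths in m; the calibration is good to about 2 mm. A picture is of the moment at which its call begins: read the wrist's pose just before it. camera_model takes no time and is no camera call.
- manip.job_done(): hands the job in; it is judged then, once.
The state is a dict: "t": time; "q": joint angles; "qd": joint speeds; "effort": joint torques, N m; "tool_pos": TCP position; "tcp_rot": TCP orientation; "contact_force": force on the tool from outside, world axes, zero at the start; "torque": the same for the moment, N m; "width": finger opening in m; "finger_force": force on a finger pad.
Only numpy, scipy, OpenCV 4.12 (cv2) and the standard library are available. Lean on these libraries where they do the work, as an engineer would, in place of code of your own. Each camera call takes 0.05 s, during which the arm holds its last target. There are 200 camera calls.

## Working session

There is one attempt and no reset: what is moved stays moved. The work goes in short steps, Python scripts to look and compute and a tool call to move; the robot and the scene stay as the last step left them, time stands still between calls to the robot, and variables do not carry over. Pictures are saved under pics/ and viewed, at most 14 in all, crops included, and the job is handed in when it is done.

Besides the shell and the picture viewer there is one more tool, called as name([rows], argument=value, ...), one row to a line, values as JSON. jog_arm: Moves the arm, as the interface text tells. Its arguments: {"type":"object","properties":{"deltas":{"type":"array"},"force":{"type":"number"}},"required":["deltas"]}

```bash
mkdir -p pics
cat > h.py <<'E'
import numpy as np, cv2
from rig import manip, vision
from scipy.spatial.transform import Rotation as R
def model(n,st=None):
    m=dict(vision.camera_model(n))
    if n=="wrist":
        T=np.eye(4);T[:3,:3]=R.from_quat(st["tcp_rot"]).as_matrix();T[:3,3]=st["tool_pos"]
        m["T"]=T@np.array(m["tool_from_camera"])
    m["T"]=np.array(m["T"]);return m
def ray(m,uv):
    K=np.array([[m["fx"],0,m["cx"]],[0,m["fy"],m["cy"]],[0,0,1.]])
    p=cv2.undistortPoints(np.array(uv,float).reshape(-1,1,2),K,np.array([m["k1"],0,0,0,0.])).reshape(-1,2)
    d=np.c_[p[:,0],-p[:,1],-np.ones(len(p))]@m["T"][:3,:3].T
    return m["T"][:3,3],d
def onplane(m,uv,z):
    o,d=ray(m,uv);return o+d*((z-o[2])/d[:,2])[:,None]
def snap(n,f):
    st=manip.observe();im,de=vision.capture(n);cv2.imwrite(f"pics/{f}.png",im);np.savez(f"pics/{f}.npz",de=de)
    m=model(n,st);np.save(f"pics/{f}.npy",m,allow_pickle=True);return im,de,m
def load(f):
    return cv2.imread(f"pics/{f}.png"),np.load(f"pics/{f}.npz")["de"],np.load(f"pics/{f}.npy",allow_pickle=True).item()
E
python3 - <<'E'
from h import *
for n in("top","side","wrist"):
    im,de,m=snap(n,n+"0");print(n,m["T"].round(3).tolist(),m["fx"],m["k1"],(de>0).mean())
s=manip.observe();print(s["tool_pos"],s["tcp_rot"],s["width"],s["t"])
E
```

```text
top [[-0.027, 0.979, -0.204, 0.298], [-1.0, -0.026, 0.009, -0.005], [0.003, 0.204, 0.979, 1.404], [0.0, 0.0, 0.0, 1.0]] 620.0611378623171 -0.04486985181831322 0.995888671875
side [[0.983, 0.115, -0.139, 0.397], [-0.181, 0.613, -0.769, -0.975], [-0.003, 0.782, 0.623, 0.824], [0.0, 0.0, 0.0, 1.0]] 517.9968820132198 -0.14395675305701866 0.9959049479166666
wrist [[0.44, -0.864, -0.244, 0.258], [0.898, 0.423, 0.123, 0.68], [-0.003, -0.273, 0.962, 0.374], [0.0, 0.0, 0.0, 1.0]] 399.8656463408585 0.019457373170730204 0.9960319010416666
[0.31944397 0.65007436 0.23037099] [ 2.26375214e-01  9.74039746e-01 -8.98074795e-04 -1.68509411e-04] 0.08513758155045549 0.15
```

View pics/top0.png

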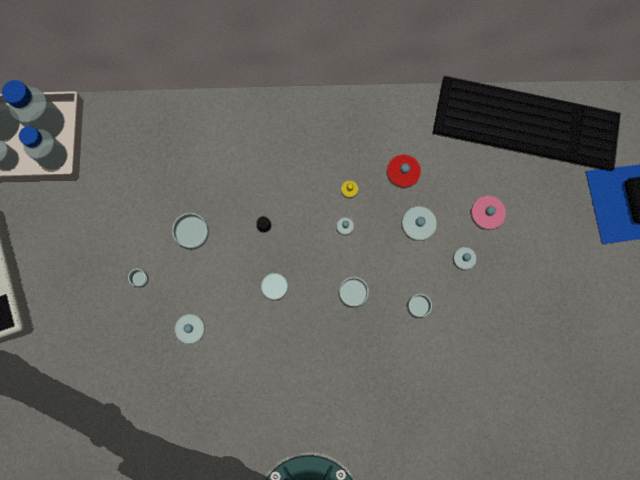

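View pics/side0.png

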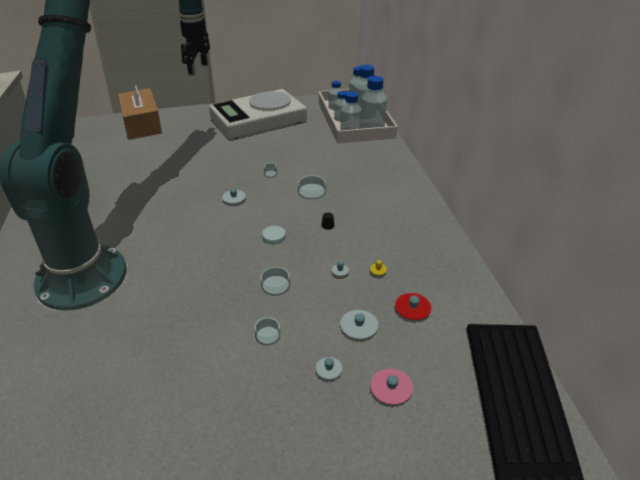

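Top view: the lids are at (345,226) for 40, (465,258) for 52, (189,328) for 66 and (420,223) for 80. The bottles are at (138,278) for 40, (419,306) for 52, (353,292) for 66 and (190,231) for 80. The decoys are yellow, red and pink, the Petri dish is at (274,287) and the stopper at (264,224). The side view shows the same layout.

```bash
cat > m1.py <<'E'
from h import *
im,de,m=load("top0"); ims,des,ms=load("side0")
def comp(img,seed,r,kind):
    u,v=seed;hsv=cv2.cvtColor(img,cv2.COLOR_BGR2HSV).astype(int);b=img.astype(int)
    teal=(b[...,0]-b[...,2])
    # glass: bluish tint vs grey bench
    mk=(teal>6).astype(np.uint8)
    if kind=="knob": mk=((teal>20)&(hsv[...,2]<165)).astype(np.uint8)
    w=np.zeros_like(mk);cv2.circle(w,(u,v),r,1,-1);mk&=w
    n,l,s,c=cv2.connectedComponentsWithStats(mk)
    if n<2:return None
    i=1+np.argmax(s[1:,4]);cs,_=cv2.findContours((l==i).astype(np.uint8),cv2.RETR_EXTERNAL,cv2.CHAIN_APPROX_NONE)
    return c[i],s[i,4],cv2.minEnclosingCircle(max(cs,key=len))
def tri(a,b):
    o1,d1=ray(m,[a]);o2,d2=ray(ms,[b]);d1=d1[0];d2=d2[0]
    t=np.linalg.lstsq(np.c_[d1,-d2],o2-o1,rcond=None)[0];p,q=o1+d1*t[0],o2+d2*t[1];return (p+q)/2,np.linalg.norm(p-q)
L={40:((345,226),(340,270)),52:((465,258),(329,368)),66:((189,328),(234,196)),80:((420,223),(360,324))}
for k,(a,b) in L.items():
    A=comp(im,a,25,"k0");K=comp(im,a,9,"knob");S=comp(ims,b,14,"knob");print("lid",k,"px",A,K,S)
    if K and S:print("   knob",tri(K[0],S[0]))
    print("   flange on z=.013",onplane(m,[A[2][0]],.013).round(4),"dia",2*A[2][1]/620*1.40)
B={40:((138,278),(270,170)),52:((419,306),(267,330)),66:((353,292),(275,281)),80:((190,231),(312,187)),"petri":((274,287),(274,234))}
for k,(a,b) in B.items():
    A=comp(im,a,25,"k0");S=comp(ims,b,24,"k0");print("bot",k,A,S,"rim xy",onplane(m,[A[2][0]],.03).round(4),"dia",2*A[2][1]/620*1.40)
print(onplane(m,[(264,224)],.034))
for p in [(345,226),(138,278),(300,260)]:print(p,im[p[1],p[0]])
E
python3 m1.py
```

```text
lid 40 px (array([344.6875    , 225.80769231]), np.int32(208), ((344.7396545410156, 226.0950469970703), 8.335687637329102)) (array([345.11111111, 223.51851852]), np.int32(27), ((345.25, 223.5), 2.795184850692749)) (array([340.13333333, 262.8       ]), np.int32(15), ((340.0, 263.0), 2.2361679077148438))
   knob (array([ 0.61693882, -0.09812673,  0.03333811]), np.float64(0.0013220154737913848))
   flange on z=.013 [[ 0.6149 -0.0984  0.013 ]] dia 0.037645040942776584
lid 52 px (array([464.47606383, 258.00531915]), np.int32(376), ((464.3758239746094, 258.0469665527344), 11.137251853942871)) (array([466.97560976, 256.41463415]), np.int32(41), ((466.8043518066406, 256.4565124511719), 3.548975944519043)) (array([328.57446809, 361.17021277]), np.int32(47), ((328.5, 361.5), 3.8079864978790283))
   knob (array([ 0.5337747 , -0.37029772,  0.03215089]), np.float64(0.0008857219857039766))
   flange on z=.013 [[ 0.533  -0.3691  0.013 ]] dia 0.05029726643716135
lid 66 px (array([189.11246201, 328.51823708]), np.int32(658), ((189.07345581054688, 328.5118408203125), 14.639263153076172)) (array([187.5
[... 1513 characters left out ...]
541610717773)) rim xy [[ 0.4613 -0.111   0.03  ]] dia 0.06645049802718624
bot 80 (array([190.82345972, 231.71208531]), np.int32(844), ((190.0, 230.5), 17.585603713989258)) (array([311.36746988, 190.23192771]), np.int32(332), ((311.5, 188.5), 13.285429954528809)) rim xy [[0.61   0.2546 0.03  ]] dia 0.07941885548253212
bot petri (array([273.93383743, 286.25519849]), np.int32(529), ((274.0, 286.28570556640625), 13.11264419555664)) (array([273.43613707, 234.02492212]), np.int32(321), ((273.18182373046875, 233.0), 11.226539611816406)) rim xy [[0.4777 0.0657 0.03  ]] dia 0.05921839314122353
[[0.61979697 0.08596685 0.034     ]]
(345, 226) [95 90 68]
(138, 278) [162 167 150]
(300, 260) [101 108 110]
```

jog_arm([
  [0.45,[0.07,-0.394,-0.061],[0,0,0]],
  [0.45,[0.07,-0.394,-0.061],[0,0,0]],
  [0.45,[0.07,-0.394,-0.061],[0,0,0]],
  [0.45,[0.07,-0.394,-0.061],[0,0,0]],
  [0.45,[0.07,-0.394,-0.061],[0,0,0]],
  [0.45,[0.07,-0.394,-0.061],[0,0,0]],
  [0.45,[0.07,-0.394,-0.061],[0,0,0]],
  [0.45,[0.07,-0.394,-0.061],[0,0,0]],
  [0.45,[0.07,-0.394,-0.061],[0,0,0]],
], force=30)

```text
t: 1.27
tool_pos: [0.3901, 0.2581, 0.1706]
tcp_rot: [0.226, 0.974, 0.001, 0.0]
contact_force: [0.6, 0.1, -0.3]
width: 0.0388
finger_force: 0.0
```

```bash
python3 -c "
from h import *
s=manip.observe();print(s['t'],s['tool_pos'],s['tcp_rot'],s['width'],s['qd'].__abs__().max())
im,de,m=snap('wrist','w66')"
```

```text
1.275 [0.3900705  0.25810379 0.17056013] [2.25917407e-01 9.74146140e-01 7.51131453e-04 2.43348874e-04] 0.038750307976712604 0.019015710267085477
```

View pics/w66.png

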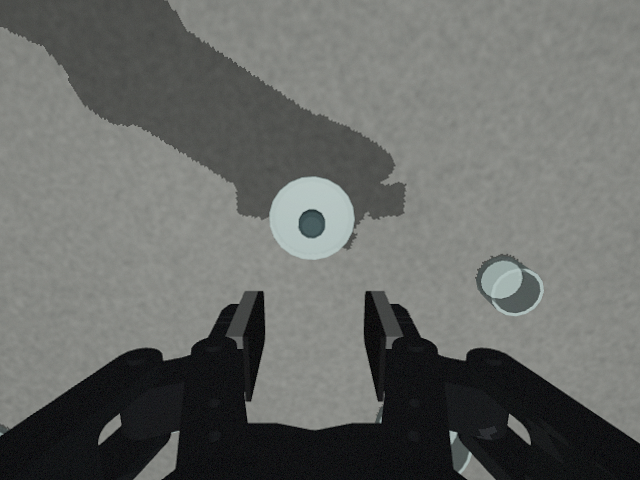

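The wrist view shows lid66 with its flange centred at (312,218) and its knob at (312,223). The rim of bottle40 is at (515,290).

```bash
cat > meas.py <<'E'
from h import *
import sys
def cloud(de,m):
    v,u=np.mgrid[:480,:640];uv=np.c_[u.ravel(),v.ravel()];o,d=ray(m,uv)
    f=-m["T"][:3,2];s=de.ravel()/(d@f);p=o+d*s[:,None];p[de.ravel()<=0]=9;return p,uv
def circ(xy):
    c=None;w=np.ones(len(xy),bool)
    for _ in range(4):
        A=np.c_[2*xy[w],np.ones(w.sum())];s=np.linalg.lstsq(A,(xy[w]**2).sum(1),rcond=None)[0]
        r=np.sqrt(s[2]+s[:2]@s[:2]);w=abs(np.hypot(*(xy-s[:2]).T)-r)<.004
    return s[:2],r,w.sum()
def band(f,xy,R0,zl,zh):
    im,de,m=load(f);p,uv=cloud(de,m);s=(np.hypot(*(p[:,:2]-xy).T)<R0)&(p[:,2]>zl)&(p[:,2]<zh);return p[s],uv[s],m
def lid(f,xy,size):
    p,uv,m=band(f,xy,size/2+.015,.007,.022);k,_,_=band(f,xy,.02,.026,.045)
    c,r=cv2.minEnclosingCircle(uv.astype(np.float32));e=onplane(m,[c],.013)[0]
    print(f,"flange plane",e[:2].round(4),"dia",2*r,"mean",p.mean(0).round(4),"knob",k.mean(0).round(4) if len(k) else None,np.median(k[:,2]) if len(k) else None,len(k))
def bot(f,xy,size):
    p,uv,m=band(f,xy,size/2+.012,.024,.036);print(f,"rim",[np.round(x,4) for x in circ(p[:,:2])],"z",np.median(p[:,2]).round(4),len(p),"exp r",size/2)
E
python3 -c "
from meas import *
lid('w66',(.390,.2573),.066);bot('w66',(.5053,.3691),.040)
lid('top0',(.390,.2573),.066);bot('top0',(.5053,.3691),.040)
for s,x in((.052,(.426,-.2558)),(.066,(.461,-.111)),(.08,(.61,.2546))):bot('top0',x,s);bot('side0',x,s)
"
```

```text
w66 flange plane [0.3872 0.256 ] dia 86.12651062011719 mean [0.3873 0.256  0.0142] knob [0.3876 0.2557 0.0349] 0.035486185011852966 616
w66 rim [array([0.5044, 0.3722]), np.float64(0.0183), np.int64(1043)] z 0.03 1043 exp r 0.02
top0 flange plane [0.389  0.2633] dia 36.12691879272461 mean [0.3904 0.2565 0.012 ] knob [0.3904 0.2561 0.0325] 0.032361968672024344 64
top0 rim [array([0.5078, 0.3742]), np.float64(0.0185), np.int64(84)] z 0.0284 84 exp r 0.02
top0 rim [array([ 0.428 , -0.2578]), np.float64(0.0239), np.int64(92)] z 0.0278 92 exp r 0.026
side0 rim [array([ 0.4284, -0.2609]), np.float64(0.0244), np.int64(184)] z 0.0293 185 exp r 0.026
top0 rim [array([ 0.4617, -0.1105]), np.float64(0.0314), np.int64(110)] z 0.0281 110 exp r 0.033
side0 rim [array([ 0.4639, -0.1136]), np.float64(0.0312), np.int64(201)] z 0.0292 203 exp r 0.033
top0 rim [array([0.6118, 0.2558]), np.float64(0.0384), np.int64(155)] z 0.0278 155 exp r 0.04
side0 rim [array([0.6149, 0.2548]), np.float64(0.038), np.int64(168)] z 0.0293 179 exp r 0.04
```

jog_arm([
  [0.45,[-0.0025,-0.0025,-0.05],[0,0,0]],
  [0.45,[-0.0025,-0.0025,-0.1],[0,0,0]],
  [0.45,[-0.0025,-0.0025,-0.13],[0,0,0]],
  [0.45,[-0.0025,-0.0025,-0.145],[0,0,0]],
  [0.45,[-0.0025,-0.0025,-0.1545],[0,0,0]],
  [0.45,[-0.0025,-0.0025,-0.1545],[0,0,0]],
  [0.1,[-0.0025,-0.0025,-0.1545],[0,0,0]],
  [0.1,[-0.0025,-0.0025,-0.1545],[0,0,0]],
  [0.1,[-0.0025,-0.0025,-0.1545],[0,0,0]],
  [0.1,[-0.0025,-0.0025,-0.1545],[0,0,0]],
], force=30)

```text
t: 2.58
tool_pos: [0.3879, 0.2547, 0.0168]
tcp_rot: [0.226, 0.974, 0.001, 0.001]
contact_force: [-0.4, 0.6, 7.0]
width: 0.019
finger_force: 29.6
```

jog_arm([
  [0.1,[0,0,0.03],[0,0,0]],
  [0.1,[0,0,0.08],[0,0,0]],
  [0.1,[0.02,-0.04,0.13],[0,0,0]],
  [0.1,[0.127,-0.392,0.154],[0,0,0]],
  [0.1,[0.127,-0.392,0.154],[0,0,0]],
  [0.1,[0.127,-0.392,0.154],[0,0,0]],
  [0.1,[0.127,-0.392,0.154],[0,0,0]],
  [0.1,[0.127,-0.392,0.154],[0,0,0]],
  [0.1,[0.127,-0.392,0.154],[0,0,0]],
  [0.1,[0.127,-0.392,0.154],[0,0,0]],
])

```text
t: 3.82
tool_pos: [0.5152, -0.1447, 0.1706]
tcp_rot: [0.232, 0.973, -0.001, 0.002]
contact_force: [-0.0, 0.6, -0.5]
width: 0.0188
finger_force: 29.5
```

```bash
python3 -c "
from meas import *
s=manip.observe();print(s['t'],s['tool_pos'],s['width'],abs(np.array(s['qd'])).max())
im,de,m=snap('wrist','b66')
bot('b66',(.4625,-.112),.066)
# held lid: knob/flange relative to TCP
p,uv=cloud(de,m);t=s['tool_pos'];q=(np.hypot(*(p[:,:2]-t[:2]).T)<.05)&(abs(p[:,2]-t[2])<.03)
print(np.histogram(p[q,2]-t[2],12))
q&=(p[:,2]-t[2]<.0)&(p[:,2]-t[2]>-.007);print('flange',circ(p[q][:,:2]),p[q].min(0),p[q].max(0))
"
```

```text
3.825 [ 0.51516155 -0.14468121  0.17062379] 0.0187504485282651 0.07650430769041207
b66 rim [array([ 0.4613, -0.1137]), np.float64(0.0313), np.int64(1540)] z 0.0309 1540 exp r 0.033
(array([  916, 10287,    24,    60,   320,   434,   485,   940,  2005,
         384,   425,   456]), array([-0.0066438 , -0.00359028, -0.00053675,  0.00251678,  0.00557031,
        0.00862383,  0.01167736,  0.01473089,  0.01778442,  0.02083794,
        0.02389147,  0.026945  ,  0.02999852]))
flange (array([ 0.51445918, -0.14555467]), np.float64(0.026328422636611983), np.int64(5382)) [ 0.481992   -0.17865117  0.16397999] [ 0.54766502 -0.11302756  0.17054541]
```

View pics/b66.png

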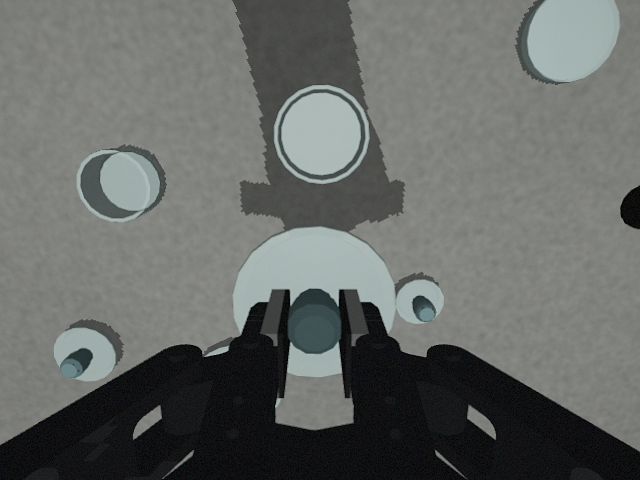

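The wrist view shows the bottle66 rim centred at (322,134). The held lid is level at about (315,302).

jog_arm([
  [0.1,[-0.0528,0.025,0],[0,0,0]],
  [0.1,[-0.0528,0.025,-0.04],[0,0,0]],
  [0.1,[-0.0528,0.025,-0.08],[0,0,0]],
  [0.1,[-0.0528,0.025,-0.105],[0,0,0]],
  [0.1,[-0.0528,0.025,-0.105],[0,0,0]],
  [0.1,[-0.0528,0.025,-0.115],[0,0,0]],
  [0.1,[-0.0528,0.025,-0.124],[0,0,0]],
  [0.1,[-0.0528,0.025,-0.13],[0,0,0]],
  [0.1,[-0.0528,0.025,-0.132],[0,0,0]],
  [0.1,[-0.0528,0.025,-0.132],[0,0,0]],
])

```text
t: 5.12
tool_pos: [0.4616, -0.1129, 0.0379]
tcp_rot: [0.226, 0.974, 0.0, 0.0]
contact_force: [-0.4, 0.8, -0.1]
width: 0.0186
finger_force: 29.5
```

jog_arm([
  [0.1,[0,0,-0.001],[0,0,0]],
  [0.3,[0,0,-0.001],[0,0,0]],
  [0.45,[0,0,-0.001],[0,0,0]],
  [0.45,[0,0,0.01],[0,0,0]],
  [0.45,[0,0,0.06],[0,0,0]],
  [0.45,[0.05,0.005,0.11],[0,0,0]],
  [0.45,[0.154,0.0145,0.1325],[0,0,0]],
  [0.45,[0.154,0.0145,0.1325],[0,0,0]],
  [0.45,[0.154,0.0145,0.1325],[0,0,0]],
  [0.45,[0.154,0.0145,0.1325],[0,0,0]],
])

```text
t: 6.38
tool_pos: [0.6141, -0.0984, 0.1701]
tcp_rot: [0.226, 0.974, -0.0, -0.001]
contact_force: [-1.0, 0.4, 0.3]
width: 0.0385
finger_force: 0.0
```

```bash
python3 -c "
from meas import *
s=manip.observe();print(s['t'],s['tool_pos'],abs(np.array(s['qd'])).max())
im,de,m=snap('wrist','w40');lid('w40',(.616,-.098),.04)
snap('top','top1')
p,_,_=band('w40',(.4615,-.113),.05,.025,.08);print(np.histogram(p[:,2],11))
p,_,_=band('top1',(.4615,-.113),.05,.025,.08);k=p[p[:,2]>.05];f=p[(p[:,2]<.05)];print(k.mean(0),f.mean(0),len(k),len(f))
"
```

```text
6.375 [ 0.614094   -0.09837201  0.1701319 ] 0.03531255792731671
w40 flange plane [ 0.6148 -0.1009] dia 51.16607666015625 mean [ 0.6138 -0.1004  0.0142] knob [ 0.6143 -0.1006  0.0348] 0.035479487127231174 394
(array([  89,  147, 1057, 4924,    1,   18,   54,   73,   73,  526,  449]), array([0.02504587, 0.02823058, 0.03141528, 0.03459999, 0.03778469,
       0.0409694 , 0.0441541 , 0.04733881, 0.05052351, 0.05370822,
       0.05689292, 0.06007763]))
[nan nan nan] [nan nan nan] 0 0<string>:7: RuntimeWarning: Mean of empty slice.
  ret = um.true_divide(
```

jog_arm([
  [0.45,[-0.0014,-0.0026,-0.05],[0,0,0]],
  [0.45,[-0.0014,-0.0026,-0.1],[0,0,0]],
  [0.45,[-0.0014,-0.0026,-0.13],[0,0,0]],
  [0.45,[-0.0014,-0.0026,-0.145],[0,0,0]],
  [0.45,[-0.0014,-0.0026,-0.154],[0,0,0]],
  [0.45,[-0.0014,-0.0026,-0.154],[0,0,0]],
  [0.1,[-0.0014,-0.0026,-0.154],[0,0,0]],
  [0.1,[-0.0014,-0.0026,-0.154],[0,0,0]],
  [0.1,[-0.0014,-0.0026,-0.154],[0,0,0]],
  [0.1,[-0.0014,-0.0026,-0.154],[0,0,0]],
], force=30)

```text
t: 7.72
tool_pos: [0.615, -0.101, 0.0174]
tcp_rot: [0.226, 0.974, 0.0, 0.001]
contact_force: [0.8, 0.7, 5.7]
width: 0.0144
finger_force: 29.8
```

jog_arm([
  [0.1,[0,0,0.03],[0,0,0]],
  [0.1,[0,0.02,0.085],[0,0,0]],
  [0.1,[-0.058,0.4476,0.154],[0,0,0]],
  [0.1,[-0.058,0.4476,0.154],[0,0,0]],
  [0.1,[-0.058,0.4476,0.154],[0,0,0]],
  [0.1,[-0.058,0.4476,0.154],[0,0,0]],
  [0.1,[-0.058,0.4476,0.154],[0,0,0]],
  [0.1,[-0.058,0.4476,0.154],[0,0,0]],
  [0.1,[-0.058,0.4476,0.154],[0,0,0]],
  [0.1,[-0.058,0.4476,0.154],[0,0,0]],
])

```text
t: 8.98
tool_pos: [0.5534, 0.356, 0.1711]
tcp_rot: [0.221, 0.975, 0.003, -0.0]
contact_force: [-0.7, 0.0, -0.0]
width: 0.0145
finger_force: 29.3
```

jog_arm([
  [0.1,[0,0,0],[0,0,0]],
  [0.1,[0,0,0],[0,0,0]],
  [0.1,[0,0,0],[0,0,0]],
])

```text
t: 9.35
tool_pos: [0.5566, 0.3444, 0.1701]
tcp_rot: [0.228, 0.974, -0.001, -0.0]
contact_force: [0.1, -0.5, -0.3]
width: 0.0146
finger_force: 29.3
```

```bash
cat >> meas.py <<'E'
def held(f,xy,size):
    s=manip.observe();print(s['t'],s['tool_pos'],s['width'],abs(np.array(s['qd'])).max())
    im,de,m=snap('wrist',f);bot(f,xy,size)
    p,uv=cloud(de,m);t=s['tool_pos'];q=(np.hypot(*(p[:,:2]-t[:2]).T)<size/2+.012)&(p[:,2]-t[2]<0)&(p[:,2]-t[2]>-.008);p=p[q]
    print('flange extents mid-TCP',((p.min(0)+p.max(0))/2-t).round(4),np.ptp(p,0).round(4),"z med",(np.median(p[:,2])-t[2]).round(4))
    A=np.linalg.lstsq(np.c_[p[:,:2],np.ones(len(p))],p[:,2],rcond=None)[0];print("slope",A[:2].round(3))
E
python3 -c "
from meas import *
held('b40',(.5044,.3722),.04)"
```

```text
9.35 [0.55664833 0.34444288 0.17008599] 0.014639156404495311 0.008066437727224356
b40 rim [array([0.5053, 0.3726]), np.float64(0.0185), np.int64(835)] z 0.031 835 exp r 0.02
flange extents mid-TCP [-0.0002  0.0005 -0.0037] [0.0398 0.0367 0.0073] z med -0.0033
slope [ 0.018 -0.   ]
```

jog_arm([
  [0.1,[-0.0508,0.025,0],[0,0,0]],
  [0.1,[-0.0508,0.025,-0.04],[0,0,0]],
  [0.1,[-0.0508,0.025,-0.08],[0,0,0]],
  [0.1,[-0.0508,0.025,-0.105],[0,0,0]],
  [0.1,[-0.0508,0.025,-0.105],[0,0,0]],
  [0.1,[-0.0508,0.025,-0.115],[0,0,0]],
  [0.1,[-0.0508,0.025,-0.124],[0,0,0]],
  [0.1,[-0.0508,0.025,-0.13],[0,0,0]],
  [0.1,[-0.0508,0.025,-0.132],[0,0,0]],
  [0.1,[-0.0508,0.025,-0.132],[0,0,0]],
])

```text
t: 10.65
tool_pos: [0.5054, 0.372, 0.0386]
tcp_rot: [0.226, 0.974, 0.0, 0.0]
contact_force: [-0.6, 0.4, 0.8]
width: 0.0146
finger_force: 29.4
```

jog_arm([
  [0.1,[0,0,-0.001],[0,0,0]],
  [0.3,[0,0,-0.001],[0,0,0]],
  [0.45,[0,0,-0.001],[0,0,0]],
  [0.45,[0,0,0.01],[0,0,0]],
  [0.45,[0,0,0.05],[0,0,0]],
  [0.45,[0.02,-0.01,0.11],[0,0,0]],
  [0.45,[0.051,-0.025,0.132],[0,0,0]],
  [0.45,[0.051,-0.025,0.132],[0,0,0]],
])

```text
t: 11.65
tool_pos: [0.5614, 0.3448, 0.174]
tcp_rot: [0.229, 0.973, 0.002, 0.004]
contact_force: [-0.7, -0.0, -0.3]
width: 0.0383
finger_force: 0.0
```

```bash
cat >> meas.py <<'E'
def seated(f,xy,size):
    p,_,_=band(f,xy,size/2+.01,.024,.046);k,_,_=band(f,xy,.025,.05,.065)
    if len(p)and len(k):print("seated flange z",np.median(p[:,2]).round(4),((p.min(0)+p.max(0))/2).round(4),np.ptp(p,0).round(4),"knob",k.mean(0).round(4))
E
python3 -c "
from meas import *
snap('wrist','c40');seated('c40',(.5054,.372),.04)"
```

```text
seated flange z 0.0351 [0.505  0.3719 0.0333] [0.0398 0.0412 0.0087] knob [0.5049 0.3712 0.0564]
```

jog_arm([
  [0.45,[0.0617,-0.617,0],[0,0,0]],
  [0.45,[0.0617,-0.617,0],[0,0,0]],
  [0.45,[0.0617,-0.617,0],[0,0,0]],
  [0.45,[0.0617,-0.617,0],[0,0,0]],
  [0.45,[0.0617,-0.617,0],[0,0,0]],
  [0.45,[0.0617,-0.617,0],[0,0,0]],
  [0.45,[0.0617,-0.617,0],[0,0,0]],
  [0.45,[0.0617,-0.617,0],[0,0,0]],
  [0.45,[0.0617,-0.617,0],[0,0,0]],
  [0.45,[0.0617,-0.617,0],[0,0,0]],
])

```text
t: 12.95
tool_pos: [0.617, -0.2705, 0.1689]
tcp_rot: [0.226, 0.974, 0.001, -0.001]
contact_force: [0.4, 0.4, 0.2]
width: 0.0386
finger_force: 0.0
```

jog_arm([
  [0.45,[0,0,0],[0,0,0]],
  [0.45,[0,0,0],[0,0,0]],
  [0.45,[0,0,0],[0,0,0]],
  [0.45,[0,0,0],[0,0,0]],
])

```text
t: 13.45
tool_pos: [0.6183, -0.2678, 0.1701]
tcp_rot: [0.225, 0.974, 0.001, -0.0]
contact_force: [0.0, -0.5, 0.8]
width: 0.0385
finger_force: 0.0
```

```bash
python3 -c "
from meas import *
print(manip.observe()['tool_pos']);snap('wrist','w80');lid('w80',(.618,-.27),.08);lid('w80',(.534,-.37),.052);bot('w80',(.4275,-.258),.052)"
```

```text
[ 0.61827619 -0.26784052  0.17014695]
w80 flange plane [ 0.617  -0.2725] dia 104.16548919677734 mean [ 0.6162 -0.2721  0.0143] knob [ 0.6167 -0.2726  0.035 ] 0.03548954050455855 726
w80 flange plane [ 0.532 -0.372] dia 74.81671142578125 mean [ 0.5326 -0.3702  0.0143] knob [ 0.5328 -0.3704  0.0346] 0.03541638085469534 620
w80 rim [array([0., 0.]), np.float64(0.0), np.int64(0)] z nan 0 exp r 0.026
  return _methods._mean(a, axis=axis, dtype=dtype,
  ret = ret.dtype.type(ret / rcount)
```

View pics/c40.png

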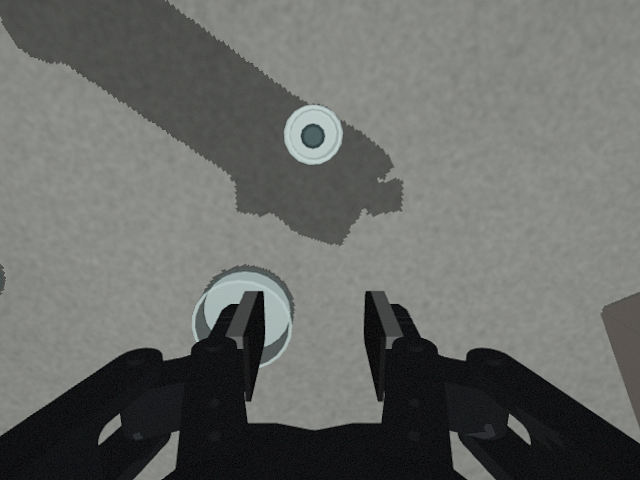

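Lid40 sits level and concentric on bottle40, at (313,135). Next is lid80.

jog_arm([
  [0.45,[-0.0015,-0.0026,-0.05],[0,0,0]],
  [0.45,[-0.0015,-0.0026,-0.1],[0,0,0]],
  [0.45,[-0.0015,-0.0026,-0.13],[0,0,0]],
  [0.45,[-0.0015,-0.0026,-0.145],[0,0,0]],
  [0.45,[-0.0015,-0.0026,-0.154],[0,0,0]],
  [0.45,[-0.0015,-0.0026,-0.154],[0,0,0]],
  [0.1,[-0.0015,-0.0026,-0.154],[0,0,0]],
  [0.1,[-0.0015,-0.0026,-0.154],[0,0,0]],
  [0.1,[-0.0015,-0.0026,-0.154],[0,0,0]],
  [0.1,[-0.0015,-0.0026,-0.154],[0,0,0]],
], force=35)

```text
t: 14.75
tool_pos: [0.6176, -0.2734, 0.0178]
tcp_rot: [0.226, 0.974, -0.0, 0.001]
contact_force: [-0.1, -0.5, 6.3]
width: 0.0208
finger_force: 34.7
```

jog_arm([
  [0.1,[0,0,0.03],[0,0,0]],
  [0.1,[0,0,0.085],[0,0,0]],
  [0.1,[0,0.03,0.135],[0,0,0]],
  [0.1,[0.0553,0.498,0.154],[0,0,0]],
  [0.1,[0.0553,0.498,0.154],[0,0,0]],
  [0.1,[0.0553,0.498,0.154],[0,0,0]],
  [0.1,[0.0553,0.498,0.154],[0,0,0]],
  [0.1,[0.0553,0.498,0.154],[0,0,0]],
  [0.1,[0.0553,0.498,0.154],[0,0,0]],
  [0.1,[0.0553,0.498,0.154],[0,0,0]],
])

```text
t: 16.0
tool_pos: [0.6674, 0.193, 0.1689]
tcp_rot: [0.226, 0.974, -0.0, -0.0]
contact_force: [1.6, -1.0, -0.6]
width: 0.0205
finger_force: 34.3
```

jog_arm([
  [0.1,[0.0,0.0,0],[0,0,0]],
  [0.1,[0,0,0],[0,0,0]],
  [0.1,[0,0,0],[0,0,0]],
  [0.1,[0,0,0],[0,0,0]],
  [0.1,[0,0,0],[0,0,0]],
])

```text
t: 16.62
tool_pos: [0.6679, 0.1899, 0.169]
tcp_rot: [0.227, 0.974, -0.0, 0.0]
contact_force: [-0.4, -0.7, 0.1]
width: 0.0203
finger_force: 34.4
```

```bash
python3 -c "
from meas import *
held('b80',(.612,.2555),.08)"
```

```text
16.625 [0.66788251 0.1899312  0.16898999] 0.020338123689706073 0.006935796613738618
b80 rim [array([0.6117, 0.2547]), np.float64(0.038), np.int64(2114)] z 0.0308 2114 exp r 0.04
flange extents mid-TCP [-0.0005 -0.001  -0.0039] [0.0792 0.0795 0.007 ] z med -0.0036
slope [-0.003 -0.001]
```

jog_arm([
  [0.1,[-0.0557,0.0658,0],[0,0,0]],
  [0.1,[-0.0557,0.0658,-0.02],[0,0,0]],
  [0.1,[-0.0557,0.0658,-0.07],[0,0,0]],
  [0.1,[-0.0557,0.0658,-0.1],[0,0,0]],
  [0.1,[-0.0557,0.0658,-0.105],[0,0,0]],
  [0.1,[-0.0557,0.0658,-0.105],[0,0,0]],
  [0.1,[-0.0557,0.0658,-0.105],[0,0,0]],
])

```text
t: 17.55
tool_pos: [0.6135, 0.2573, 0.0656]
tcp_rot: [0.227, 0.974, 0.001, 0.001]
contact_force: [0.9, 0.2, 0.1]
width: 0.0207
finger_force: 34.4
```

jog_arm([
  [0.1,[-0.0005,-0.001,-0.008],[0,0,0]],
  [0.1,[-0.0005,-0.001,-0.016],[0,0,0]],
  [0.1,[-0.0005,-0.001,-0.022],[0,0,0]],
  [0.1,[-0.0005,-0.001,-0.0255],[0,0,0]],
  [0.1,[-0.0005,-0.001,-0.0265],[0,0,0]],
  [0.1,[-0.0005,-0.001,-0.0265],[0,0,0]],
])

```text
t: 18.3
tool_pos: [0.6115, 0.256, 0.0387]
tcp_rot: [0.226, 0.974, -0.0, -0.0]
contact_force: [-2.9, -0.1, 8.0]
width: 0.0203
finger_force: 35.2
```

jog_arm([
  [0.25,[0,0,0],[0,0,0]],
  [0.45,[0,0,0],[0,0,0]],
  [0.45,[0,0,0.01],[0,0,0]],
  [0.45,[0,0,0.05],[0,0,0]],
  [0.45,[0.03,-0.01,0.11],[0,0,0]],
  [0.45,[0.06,-0.03,0.132],[0,0,0]],
  [0.45,[0.06,-0.03,0.132],[0,0,0]],
  [0.45,[0.06,-0.03,0.132],[0,0,0]],
])

```text
t: 19.3
tool_pos: [0.6706, 0.2261, 0.169]
tcp_rot: [0.227, 0.974, -0.0, -0.001]
contact_force: [-0.8, 1.1, -0.7]
width: 0.0384
finger_force: 0.0
```

```bash
python3 -c "
from meas import *
print(manip.observe()['tool_pos']);snap('wrist','c80');seated('c80',(.612,.2555),.08)"
```

```text
[0.67058498 0.22607999 0.16898088]
seated flange z 0.0352 [0.6115 0.255  0.0337] [0.0803 0.0806 0.0086] knob [0.6109 0.2549 0.0564]
```

View pics/c80.png

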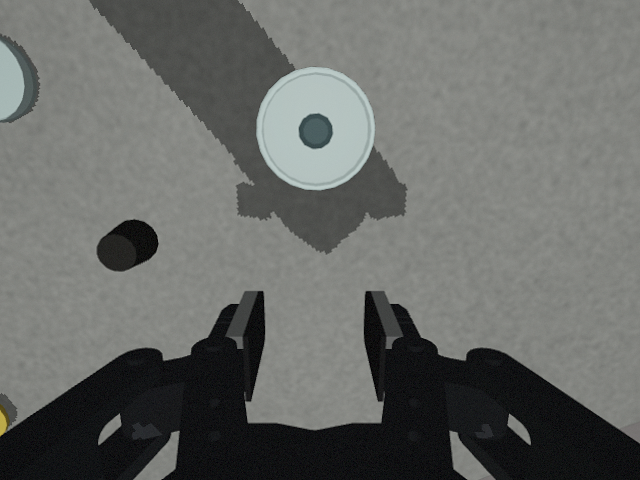

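Lid80 is seated, centred at (316,129). Next is lid52.

jog_arm([
  [0.45,[-0.138,-0.596,0],[0,0,0]],
  [0.45,[-0.138,-0.596,0],[0,0,0]],
  [0.45,[-0.138,-0.596,0],[0,0,0]],
  [0.45,[-0.138,-0.596,0],[0,0,0]],
  [0.45,[-0.138,-0.596,0],[0,0,0]],
  [0.45,[-0.138,-0.596,0],[0,0,0]],
  [0.45,[-0.138,-0.596,0],[0,0,0]],
  [0.45,[-0.138,-0.596,0],[0,0,0]],
  [0.45,[-0.138,-0.596,0],[0,0,0]],
  [0.45,[-0.138,-0.596,0],[0,0,0]],
])

```text
t: 20.6
tool_pos: [0.5319, -0.3709, 0.1681]
tcp_rot: [0.226, 0.974, 0.0, -0.001]
contact_force: [0.3, -0.0, -0.6]
width: 0.0379
finger_force: 0.0
```

jog_arm([
  [0.45,[0,0,0],[0,0,0]],
  [0.45,[0,0,0],[0,0,0]],
  [0.45,[0,0,0],[0,0,0]],
  [0.45,[0,0,0],[0,0,0]],
  [0.45,[0,0,0],[0,0,0]],
  [0.45,[0,0,0],[0,0,0]],
])

```text
t: 21.35
tool_pos: [0.5338, -0.3697, 0.1695]
tcp_rot: [0.226, 0.974, -0.0, 0.0]
contact_force: [-0.5, 0.5, -0.6]
width: 0.0382
finger_force: 0.0
```

```bash
python3 -c "
from meas import *
print(manip.observe()['tool_pos']);snap('wrist','w52');lid('w52',(.5328,-.3704),.052);bot('w52',(.4275,-.258),.052)"
```

```text
[ 0.53375219 -0.36968005  0.16950577]
w52 flange plane [ 0.5321 -0.3728] dia 67.05299377441406 mean [ 0.5313 -0.3723  0.0142] knob [ 0.5316 -0.3724  0.0349] 0.035514605682279016 500
w52 rim [array([ 0.4273, -0.2617]), np.float64(0.0238), np.int64(840)] z 0.0307 840 exp r 0.026
```

jog_arm([
  [0.45,[-0.0018,-0.0025,-0.05],[0,0,0]],
  [0.45,[-0.0018,-0.0025,-0.1],[0,0,0]],
  [0.45,[-0.0018,-0.0025,-0.13],[0,0,0]],
  [0.45,[-0.0018,-0.0025,-0.145],[0,0,0]],
  [0.45,[-0.0018,-0.0025,-0.1525],[0,0,0]],
  [0.45,[-0.0018,-0.0025,-0.1525],[0,0,0]],
  [0.1,[-0.0018,-0.0025,-0.1525],[0,0,0]],
  [0.1,[-0.0018,-0.0025,-0.1525],[0,0,0]],
  [0.1,[-0.0018,-0.0025,-0.1525],[0,0,0]],
  [0.1,[-0.0018,-0.0025,-0.1525],[0,0,0]],
], force=30)

```text
t: 22.65
tool_pos: [0.5327, -0.3732, 0.0183]
tcp_rot: [0.226, 0.974, -0.0, 0.001]
contact_force: [-1.1, 0.8, 6.7]
width: 0.0164
finger_force: 29.6
```

jog_arm([
  [0.1,[0,0,0.03],[0,0,0]],
  [0.1,[0,0,0.08],[0,0,0]],
  [0.1,[-0.02,0.03,0.13],[0,0,0]],
  [0.1,[-0.053,0.087,0.153],[0,0,0]],
  [0.1,[-0.053,0.087,0.153],[0,0,0]],
  [0.1,[-0.053,0.087,0.153],[0,0,0]],
  [0.1,[-0.053,0.087,0.153],[0,0,0]],
  [0.1,[-0.053,0.087,0.153],[0,0,0]],
])

```text
t: 23.65
tool_pos: [0.4791, -0.2867, 0.1693]
tcp_rot: [0.227, 0.974, -0.0, -0.0]
contact_force: [-0.6, -0.6, -0.2]
width: 0.017
finger_force: 29.3
```

```bash
python3 -c "
from meas import *
held('b52',(.4273,-.261),.052)"
```

```text
23.65 [ 0.4791118  -0.28669558  0.16928708] 0.0169585853957791 0.005381456444322883
b52 rim [array([ 0.4264, -0.2607]), np.float64(0.0244), np.int64(1145)] z 0.031 1145 exp r 0.026
flange extents mid-TCP [-0.0006  0.0003 -0.0041] [0.0518 0.0495 0.0073] z med -0.0041
slope [-0.    -0.001]
```

jog_arm([
  [0.1,[-0.0521,0.0262,0],[0,0,0]],
  [0.1,[-0.0521,0.0262,-0.04],[0,0,0]],
  [0.1,[-0.0521,0.0262,-0.08],[0,0,0]],
  [0.1,[-0.0521,0.0262,-0.103],[0,0,0]],
  [0.1,[-0.0521,0.0262,-0.103],[0,0,0]],
  [0.1,[-0.0521,0.0262,-0.113],[0,0,0]],
  [0.1,[-0.0521,0.0262,-0.122],[0,0,0]],
  [0.1,[-0.0521,0.0262,-0.128],[0,0,0]],
  [0.1,[-0.0521,0.0262,-0.1302],[0,0,0]],
  [0.1,[-0.0521,0.0262,-0.1302],[0,0,0]],
])

```text
t: 24.95
tool_pos: [0.4267, -0.2593, 0.0397]
tcp_rot: [0.226, 0.974, -0.0, 0.0]
contact_force: [0.5, -0.2, 0.3]
width: 0.0164
finger_force: 29.3
```

Release lid52, back off and check everything.

jog_arm([
  [0.1,[0,-0.0005,-0.001],[0,0,0]],
  [0.25,[0,-0.0005,-0.001],[0,0,0]],
  [0.45,[0,-0.0005,-0.001],[0,0,0]],
  [0.45,[0,0,0.01],[0,0,0]],
  [0.45,[0,0,0.05],[0,0,0]],
  [0.45,[0.02,-0.01,0.11],[0,0,0]],
  [0.45,[0.052,-0.025,0.13],[0,0,0]],
  [0.45,[0.052,-0.025,0.13],[0,0,0]],
  [0.45,[0.052,-0.025,0.13],[0,0,0]],
])

```text
t: 26.08
tool_pos: [0.4776, -0.2837, 0.1696]
tcp_rot: [0.226, 0.974, 0.0, -0.001]
contact_force: [-0.8, 0.3, 0.0]
width: 0.0381
finger_force: 0.0
```

```bash
python3 -c "
from meas import *
snap('wrist','c52');seated('c52',(.4265,-.2605),.052);seated('c52',(.4615,-.113),.066)"
```

```text
seated flange z 0.0352 [ 0.426  -0.2608  0.0383] [0.0519 0.0521 0.0116] knob [ 0.4262 -0.2607  0.0565]
seated flange z 0.035 [ 0.461  -0.1145  0.035 ] [0.0655 0.0668 0.022 ] knob [ 0.4605 -0.1162  0.0556]
```

jog_arm([
  [0.45,[0.05,-0.2,0.1],[0,0,0]],
  [0.45,[0.05,-0.2,0.1],[0,0,0]],
  [0.45,[0.05,-0.2,0.1],[0,0,0]],
  [0.45,[0.05,-0.2,0.1],[0,0,0]],
  [0.45,[0.05,-0.2,0.1],[0,0,0]],
  [0.45,[0.05,-0.2,0.1],[0,0,0]],
  [0.45,[0.05,-0.2,0.1],[0,0,0]],
  [0.45,[0.05,-0.2,0.1],[0,0,0]],
])

```text
t: 27.12
tool_pos: [0.5286, -0.4826, 0.269]
tcp_rot: [0.226, 0.974, 0.001, -0.001]
contact_force: [-0.5, 1.4, 0.6]
width: 0.0383
finger_force: 0.0
```

```bash
python3 -c "
from meas import *
for c in('top','side'):
    snap(c,c+'2')
    for x,s in(((.5054,.372),.04),((.4265,-.2605),.052),((.4615,-.113),.066),((.612,.255),.08)):seated(c+'2',x,s)
"
```

```text
seated flange z 0.0332 [0.5072 0.3728 0.034 ] [0.0385 0.0407 0.0192] knob [0.5068 0.3726 0.055 ]
seated flange z 0.0321 [ 0.4271 -0.2573  0.035 ] [0.0493 0.0519 0.0206] knob [ 0.4279 -0.2569  0.0547]
seated flange z 0.0322 [ 0.4613 -0.111   0.035 ] [0.0648 0.0649 0.0216] knob [ 0.4617 -0.1107  0.0536]
seated flange z 0.0324 [0.6119 0.2559 0.0349] [0.0787 0.0799 0.0212] knob [0.6107 0.2549 0.0543]
seated flange z 0.0355 [0.5081 0.3683 0.0345] [0.0378 0.0344 0.02  ] knob [0.5067 0.3683 0.0549]
seated flange z 0.0346 [ 0.4283 -0.2609  0.0347] [0.0516 0.0522 0.0213] knob [ 0.428  -0.2628  0.0558]
seated flange z 0.0354 [ 0.464  -0.1138  0.035 ] [0.0649 0.0682 0.0218] knob [ 0.4639 -0.1164  0.0559]
seated flange z 0.0361 [0.6105 0.2527 0.0345] [0.0711 0.0816 0.0204] knob [0.6127 0.2508 0.0561]
```

View pics/c52.png

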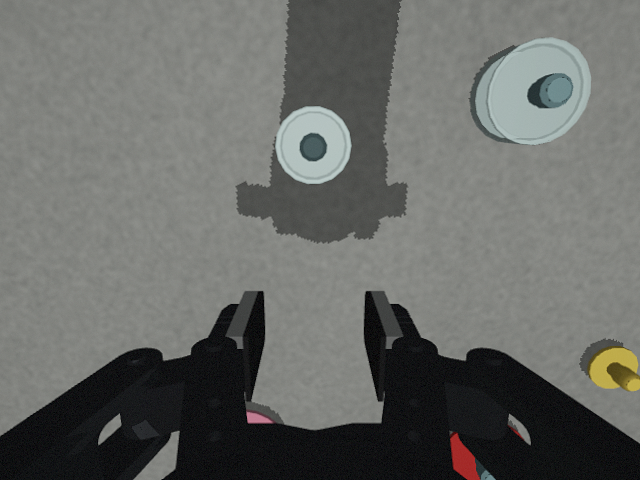

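View pics/top2.png

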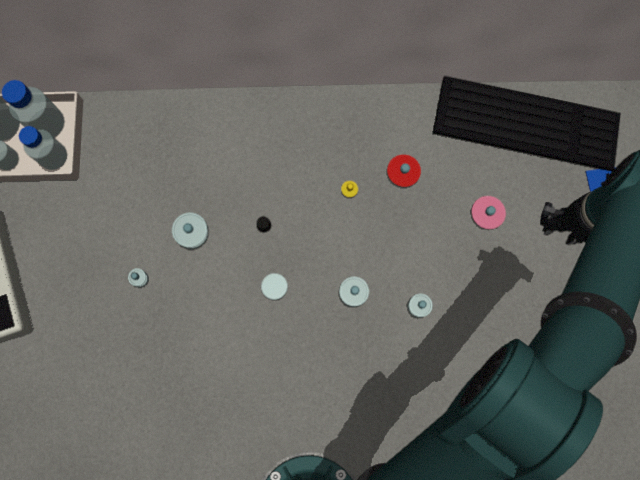

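The close-up shows lid52 seated at (313,145). The top view shows all four lids level on their own bottles, with the bottles, Petri dish and stopper where they started.

```bash
python3 -c "
from rig import manip
print(manip.job_done())"
```

```text
the job is handed in; nothing more can be done
None
```

All four lids are on their own bottles, flat on the rim and released, and the job was handed in at about 27 s; the final pictures show the bottles, Petri dish and stopper where they started, but the hand-in gave no verdict.

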